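# Toy dog back under the glass display shelf

## Task

Put the wheeled wooden dog back on show in the empty place under the glass shelf of the display stand, level with its neighbours and with its nose towards the customers' side (away from the robot). Set it down on its four wheels in the mouth of the gap, let go, and roll it straight in, slowly and gently, until its front wheels rest against the stop strip. Leave all the other toys where they are and do not bump the stand.

Things in the scene. Friction and masses are not known exactly. Their poses are not given: they have to be found in the camera images.
- dog: Plain light-wood pull-along dog, 163 mm long, 55 wide over the wheels, 125 high, 0.3 to 0.4 kg, standing clear on the counter. Origin on the counter midway between its wheels; x to the nose, y to its left, z up. A 24 mm thick upright plank. Wheels of radius 22, axles at x -42 and 42, 27.5 out either side, turn with slight friction: it rolls along x and stays where left.
- dog_nose (a point): Tip of the dog's nose: 88 mm ahead of the dog's origin, 91 mm up. The head stands over x 20 to 88, up to z 125, with thin dark ears 34 mm wide over all at x 25 to 55, z 60 to 115.
- dog_back (a point): Middle of the dog's trunk, 25 mm behind its origin and 66 mm up. The trunk is flat-sided, 24 mm thick, from x -60 to 50, z 42 to 86; its back is bare from x -50 to 20. A short tail rises behind from there to x -74, z 97.
- dog_rump (a point): Flat upright rear face of the dog below the tail, 60 mm behind its origin, 55 mm up: 24 mm wide, z 20 to 75; the rear wheels beside it reach x -64, z 44. A place to push.
- stand: Fixed display stand, clear glass shelf on dark wood, 3 toy places side by side at y about -100, 0, 100 mm, open to robot and customers. Origin on the counter, home spot of the middle place; x to the customers, turned up to 9 degrees from the robot's x; y left. End panels 18 mm thick at y -174 and 174, x -40 to 90. A dog square against the stop strip has its origin at x 0.
- stand_edge (a point): Middle of the robot-side lower edge of the stand's clear glass shelf: x -80 mm in the stand's frame, z 160. The glass is 10 mm thick and spans x -80 to 96, y -186 to 186, over the toys and beyond their tails. Small stock stands on it at x 38 to 72, up to z 231.
- stand_strip (a point): Middle of the near face of the stop strip, at its top: x 64 mm in the stand's frame. The strip lies on the counter along the customers' side, 330 mm long, 20 mm high; the toys' front wheels rest against it. Beyond it stand small ticket blocks with blank tickets.
- slip: Blank paper slip, 60 x 34 mm, lying flat in the dog's empty place under the stand (look only, nothing to handle). Its origin is the middle of the place to within 4 mm, its x along the stand's x.
- duck: Neighbour under the stand: plain wooden duck on a wheeled board, 126 mm long, 55 mm wide, 133 mm high; origin on the counter midway between its wheels, x towards the beak. It rolls easily.
- elephant: Neighbour under the stand: plain wooden elephant on wheels, 155 mm long, 55 mm wide, 128 mm high; origin on the counter midway between its wheels, x towards the trunk. It rolls easily.
- tower: Wooden stacking tower of four round steps, 88 mm across at the foot, 105 mm high, standing on the counter; origin under its centre. Bystander.
- handle: Loose wooden pull handle, 95 x 26 x 22 mm, lying on the counter to the left of the stand; origin under its centre, x along its length. Bystander.
- skittle: Wooden skittle, 42 mm across, 118 mm high, standing to the left of the stand; origin under its centre. Bystander.
- car: Small wooden car, 96 x 52 x 51 mm, to the right of the stand; origin under its centre, x along its length. Bystander.
Mind the look-alikes: they are no part of the job. Leave any red or turquoise look-alike of the dog alone.

How it is judged (in metres and radians):
On the way:
1. the dog stands on its wheels in the mouth of the empty place, nose in under the glass, let go (x of dog in the frame of stand between -0.15 and -0.015 m and y of dog in the frame of slip between -0.018 and 0.018 m and angle between the x axis of dog and the x axis of stand, either way round below 0.14 rad and angle between dog's own z axis and vertical below 0.06 rad and x of dog_nose in the frame of stand above -0.075 m and height (world z) of dog below 0.004 m and contact force between the fingers and dog below 0.5 N), for 0.1 s.
At the end, for the whole second after the job is handed in: The dog stands at rest on its four wheels in the empty place, nose to the customers' side, front wheels against the stop strip (gap under 7 mm), within 18 mm of the middle of the place and within 8 degrees of straight (x of dog in the frame of stand between -0.007 and 0.005 m and y of dog in the frame of slip between -0.018 and 0.018 m and angle between the x axis of dog and the x axis of stand, either way round below 0.14 rad and angle between dog's own z axis and vertical below 0.06 rad and x of dog_nose in the frame of stand above 0.07 m and height (world z) of dog below 0.004 m and linear speed of dog below 0.01 m/s); the robot touches nothing.
It fails at once if the duck or the elephant is shifted more than 12 mm (distance of any of duck, elephant from where it was at the start of the episode above 0.012 m).
It fails at once if the tower, pull handle, skittle or car is shifted more than 20 mm (distance of any of tower, handle, skittle, car from where it was at the start of the episode above 0.02 m).
It fails at once if the dog is bumped or pressed against the stand with more than 60 N (contact force between dog and stand above 60 N).
It fails at once if the robot bumps the stand with more than 30 N (contact force between any of the arm, the fingers and stand above 30 N).
It fails at once if the dog is tipped over (angle between dog's own z axis and vertical above 0.7 rad).
It also fails if it takes over 53 s, if anything falls off the work surface, if the arm or the gripper's body presses on something with over 40 N, if the wrist force passes 120 N, or if a joint passes its speed limit or range.

## Robot

A 6-joint arm with a two-finger parallel gripper is mounted at the origin on the work surface. World frame = base frame: x ahead of the robot, y to its left, z up, the work surface at z = 0. Lengths are in mm, angles in rad, forces in N, time in s.
With the tool pointing down it reaches from about 275 to 850 mm from the base axis. Payload 19 kg.
Tool frame: the origin (TCP) lies between the finger pads; the fingertips stand 11 mm ahead of it and the grasp point (between the pads) lies 8 mm behind it; z points along the fingers, y is the line along which they close (so a half turn about z gives the same grasp; the last joint's range is limited). The gripper opens to 85 mm and grips with 20 to 120 N. Pads are 22 mm wide; open, the fingers measure 114 mm over their backs; the gripper's body (76 mm by 85 mm) begins 54 mm behind the grasp point. The pads swing forward as they close: fully open they stand 13 mm farther back than shut.
Start: joints at [1.016, 0.15, 1.437, -0, 1.554, -0.134], TCP at [234.882, 524.804, 220.267] pointing down, gripper open.
Joint ranges: [-2.8, 2.8], [-0.68, 2.1], [0.12, 2.68], [-1.39, 4.53], [0.16, 2.79], [-2.81, 2.81]. Speed limits (rad/s): [1.89, 1.89, 2.22, 3.01, 3.01, 3.01].

## Interface

Orientations are given as a 3x3 rotation matrix whose columns are the frame's x, y, z axes.
In Python, from station import r, optics, order gives the robot as it stands. Calls block until the motion is done:
- r.move_to(position, orientation): joint-space move of the TCP to a pose.
- r.movel(position, frame=None, vel=150, max_force=None): straight line of the TCP; frame=None keeps the orientation; vel is the mean speed in mm/s. With max_force (N) it stops when the force on the tool has changed by that much, and returns True; else False.
- r.move_j(angles): joint-space move.
- r.gripper_to(opening, effort=None): finger opening in mm; effort is the grip in N (None keeps the last); returns when the fingers have stopped.
- r.wait(seconds).
- r.solve_ik(position, orientation): joint angles nearest the present ones, or None.
- r.get_state(): the state.
- optics.grab_frame(name): name is "scene" or "top" or "wrist"; returns (picture, depth): 384x512x3 uint8, red, green, blue; 384x512 float32, mm along the optical axis (not along the pixel's ray), 0 where there is no reading.
- optics.calibration(name): a dict with "camera_matrix" (3x3 intrinsics, pixels), "pose" (4x4, takes a point from camera to world coordinates). Camera axes: x right, y down, z forward; pixel columns grow to the right and rows downward; lengths in mm; the calibration is good to about 2 mm. A picture is of the moment at which its call begins: read the wrist's pose just before it. calibration takes no time and is no camera call; for the wrist camera it gives the pose at the moment of the call.
A pose or a line that the arm cannot do raises r.PlanningError and nothing moves.
- order.finish_job(): hands the job in; it is judged then, once.
The state is a dict: "time_s": time; "joint_positions": joint angles; "qd": joint speeds; "joint_efforts": joint torques, N m; "position": TCP position; "eef_rot": TCP orientation; "contact_force": force on the tool from outside, world axes, zero at the start; "moment": the same for the moment, N m; "opening": finger opening in mm; "gripper_force": force on a finger pad.
Only numpy, scipy, OpenCV 4.12 (cv2) and the standard library are available. Lean on these libraries where they do the work, as an engineer would, in place of code of your own. Each camera call takes 0.05 s, during which the arm holds its last target. There are 200 camera calls.

## Working session

There is one attempt and no reset: what is moved stays moved. The work goes in short steps, each a Python script; the robot and the scene stay as the last script left them, time stands still between calls to the robot, and variables do not carry over. Pictures are saved under pics/ and viewed, at most 13 in all, crops included, and the job is handed in when it is done.

```bash
ls; mkdir -p pics; python3 - <<'E'
from station import r,optics
import cv2,numpy as np
for n in ("scene","top"):
    p,d=optics.grab_frame(n); np.savez(f"pics/{n}0.npz",p=p,d=d)
    c=optics.calibration(n); print(n,c["camera_matrix"].round(1).tolist(),c["pose"].round(3).tolist())
    cv2.imwrite(f"pics/{n}0.png",cv2.resize(p[:,:,::-1],(800,600),interpolation=cv2.INTER_CUBIC))
print(r.get_state()["time_s"])
E
```

```text
pics
scene [[357.2, 0.0, 252.2], [0.0, 357.2, 185.5], [0.0, 0.0, 1.0]] [[0.039, 0.525, -0.85, 1246.379], [0.999, 0.001, 0.046, -59.238], [0.025, -0.851, -0.525, 602.881], [0.0, 0.0, 0.0, 1.0]]
top [[408.6, 0.0, 255.9], [0.0, 408.6, 188.3], [0.0, 0.0, 1.0]] [[-0.025, -0.981, 0.194, 254.326], [-1.0, 0.027, 0.008, -11.686], [-0.013, -0.194, -0.981, 1187.929], [0.0, 0.0, 0.0, 1.0]]
0.1
```

View pics/scene0.png

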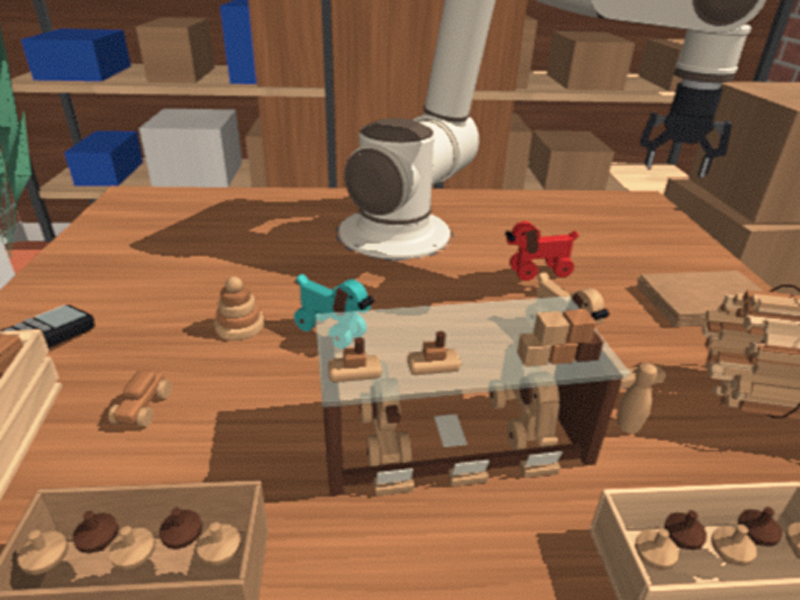

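View pics/top0.png

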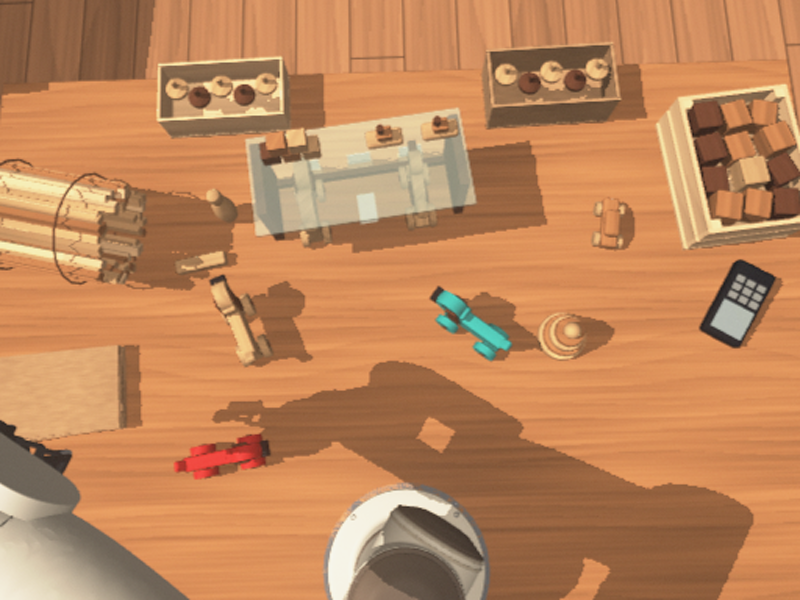

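```bash
cat > h.py <<'E'
import numpy as np,cv2
def ray(c,u,v):
    K,P=c["camera_matrix"],c["pose"]
    d=P[:3,:3]@np.linalg.solve(K,[u,v,1.]); return P[:3,3],d
def at_z(c,u,v,z):
    o,d=ray(c,u,v); return o+d*(z-o[2])/d[2]
def cloud(c,d):
    v,u=np.mgrid[:d.shape[0],:d.shape[1]]
    q=np.linalg.inv(c["camera_matrix"])@np.stack([u.ravel(),v.ravel(),np.ones(u.size)])*d.ravel()
    return (c["pose"][:3,:3]@q+c["pose"][:3,3:]).T.reshape(*d.shape,3)
def tri(rays):
    A=np.zeros((3,3));b=np.zeros(3)
    for o,d in rays:
        d=d/np.linalg.norm(d);M=np.eye(3)-np.outer(d,d);A+=M;b+=M@o
    x=np.linalg.solve(A,b)
    return x,[np.linalg.norm(np.cross(x-o,d/np.linalg.norm(d))) for o,d in rays]
E
python3 - <<'E'
from station import optics
from h import *
a=np.load("pics/top0.npz");p,d=a["p"],a["d"];c=optics.calibration("top");W=cloud(c,d)
m=np.zeros(d.shape,bool);m[165:245,125:185]=1
m&=(d>0)&(W[...,2]>55)&(W[...,2]<140)
q=W[m];print(len(q),q.min(0),q.max(0),q.mean(0))
mm,V=q[:,:2].mean(0),np.linalg.svd(q[:,:2]-q[:,:2].mean(0),full_matrices=0)[2];print(mm,V[0],V[1])
for u,v in [(234,132),(240,115),(200,150)]: print(W[v,u])
cv2.imwrite("pics/c1.png",cv2.resize(p[62:162,150:310,::-1],(800,500),interpolation=cv2.INTER_CUBIC))
s=np.load("pics/scene0.npz")["p"]
cv2.imwrite("pics/c2.png",cv2.resize(s[175:325,195:410,::-1],None,fx=3.7,fy=3.7,interpolation=cv2.INTER_CUBIC))
E
```

```text
678 [359.2257509 251.7811562  55.0408646] [513.39841975 329.34460583 128.9421684 ] [438.93968043 287.10679802  97.2439448 ]
[438.93968043 287.10679802] [-0.92380523 -0.38286276] [-0.38286276  0.92380523]
[606.51359266  49.78937671 173.07740276]
[654.65632079  33.52635431 168.44947722]
[589.18096675 152.56536095  77.59943928]
```

View pics/c1.png

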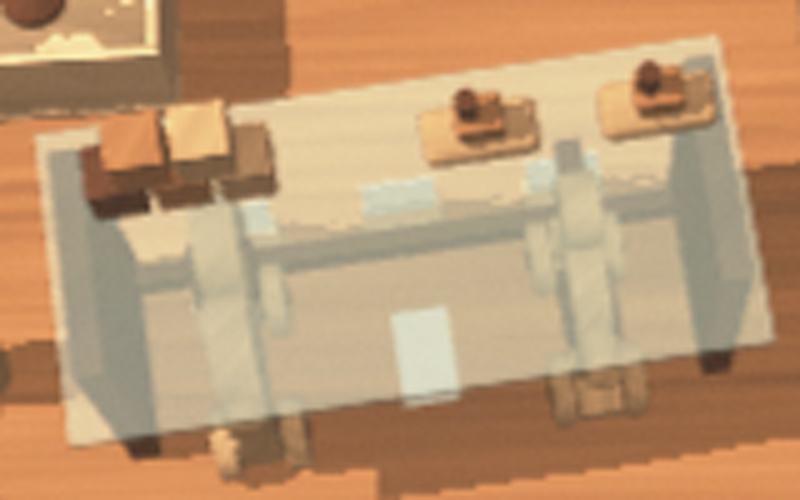

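View pics/c2.png

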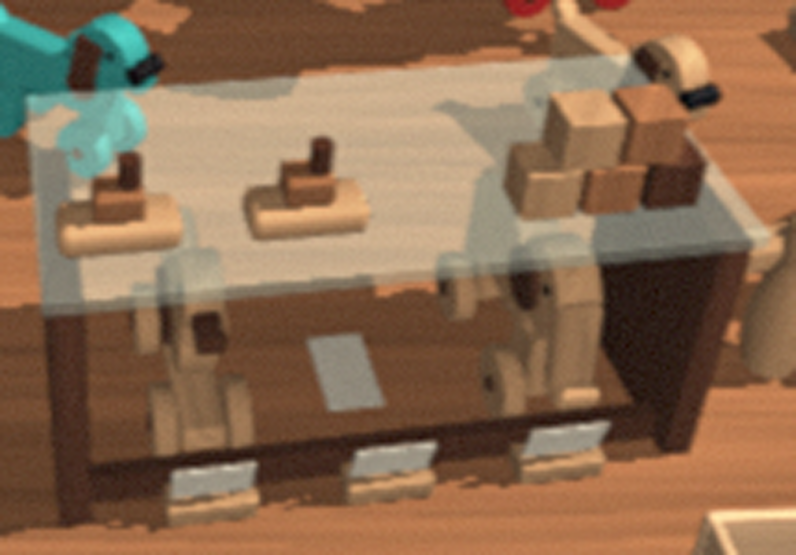

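```bash
python3 - <<'E'
from station import optics
from h import *
t,s=optics.calibration("top"),optics.calibration("scene")
T=lambda u,v:(150+(u+.5)/5-.5,62+(v+.5)/5-.5)
S=lambda u,v:(195+(u+.5)/3.7-.5,175+(v+.5)/3.7-.5)
top={"nl":(68,445),"nr":(773,340),"fl":(36,135),"fr":(716,38)}
sc={"nl":(632,57),"nr":(28,97),"fl":(768,237),"fr":(43,303)}
loc={"nl":(-80,186),"nr":(-80,-186),"fl":(96,186),"fr":(96,-186)}
A=[];B=[]
for k in top:
    print(k,[x.round(1) if isinstance(x,np.ndarray) else np.round(x,1) for x in tri([ray(t,*T(*top[k])),ray(s,*S(*sc[k]))])],at_z(t,*T(*top[k]),170)[:2].round(1),at_z(s,*S(*sc[k]),170)[:2].round(1))
    A.append(loc[k]);B.append(at_z(t,*T(*top[k]),170)[:2])
def fit(A,B):
    A,B=np.array(A,float),np.array(B);a=A.mean(0);b=B.mean(0);x=(A-a)[:,0]+1j*(A-a)[:,1];y=(B-b)[:,0]+1j*(B-b)[:,1]
    th=np.angle((y*x.conj()).sum());R=np.array([[np.cos(th),-np.sin(th)],[np.sin(th),np.cos(th)]]);o=b-R@a
    return o.round(1),th.round(4),(A@R.T+o-B).round(1)
print("stand",*fit(A,B))
L=[(30,17),(30,-17),(-30,-17),(-30,17)]
for c,f,Q in((t,T,[(391,316),(446,306),(459,398),(403,406)]),(s,S,[(384-24-0,0)])):
    if c is t: print("slip top",*fit(L,[at_z(c,*f(*q),0)[:2] for q in Q]))
Q=[(384,403),(331,411),(307,341),(360,334)]
print("slip scene",*fit(L,[at_z(s,*S(*q),0)[:2] for q in Q]))
tq=[(391,316),(446,306),(459,398),(403,406)]
for a,b in zip(tq,Q): print(*[np.round(x,1) for x in tri([ray(t,*T(*a)),ray(s,*S(*b))])])
E
```

```text
nl [array([563.5, 237. , 168.9]), array([2.2, 2.2])] [562.5 234.5] [564.7 238.7]
nr [array([ 608.4, -132. ,  170.4]), array([1.3, 1.3])] [ 608.7 -133.4] [ 608.1 -130.8]
fl [array([735.9, 255.4, 169.6]), array([0.3, 0.3])] [735.6 255. ] [736.3 255.5]
fr [array([ 780.1, -110.6,  169.8]), array([0.5, 0.5])] [ 780. -111.] [ 780.4 -110.1]
stand [663.7  60.3] 0.123 [[-1.   0.5]
 [-1.5 -0.7]
 [ 0.6  1.7]
 [ 1.8 -1.5]]
slip top [663.8  58.7] 0.1209 [[ 1.3  0.2]
 [-0.   0.3]
 [-0.6 -0.1]
 [-0.6 -0.4]]
slip scene [660.6  61. ] 0.14 [[ 1.   0.8]
 [-0.1 -0. ]
 [-1.   0.2]
 [ 0.  -0.9]]
[689.4  79.6   2.7] [0.9 0.9]
[695.   46.5   2.4] [1.5 1.5]
[636.1  38.8   1.8] [0.6 0.6]
[631.7  72.9   3.1] [0.8 0.8]
```

The pictures show the light dog at top-image (240,320), nose up-left. The middle place is empty, with the slip at (367,207). Glass corners triangulate to z≈170 and the slip to about 2, which agrees with the text. Stand is at about (664, 60.5), angle 0.123. Next a close look at the dog.

```bash
cat >> h.py <<'E'
def down(a):  # tool z down, y axis perpendicular to heading a, x along heading
    c,s=np.cos(a),np.sin(a); return np.array([[c,s,0],[s,-c,0],[0,0,-1.]])
E
python3 - <<'E'
from station import r,optics
from h import *
best=None
for a in (0.393,0.393+np.pi):
    try: q=r.solve_ik([390,268,340],down(a))
    except Exception as e: q=None
    print(a,q)
a=0.393
r.move_to([390,268,340],down(a))
st=r.get_state();c=optics.calibration("wrist");p,d=optics.grab_frame("wrist")
R=st["eef_rot"];print("cam in tcp",(R.T@(c["pose"][:3,3]-st["position"])).round(1),(R.T@c["pose"][:3,:3]).round(2).tolist(),st["time_s"],c["camera_matrix"][0,0])
np.savez("pics/w1.npz",p=p,d=d,P=c["pose"],K=c["camera_matrix"])
cv2.imwrite("pics/w1.png",cv2.resize(p[:,:,::-1],(800,600)))
E
```

```text
0.393 [ 4.39051445e-01 -7.59801574e-02  1.43380547e+00 -4.44089210e-16
  1.78376734e+00  1.61684777e+00]
3.534592653589793 [ 4.39051445e-01 -7.59801574e-02  1.43380547e+00 -4.44089210e-16
  1.78376734e+00 -1.52474488e+00]
cam in tcp [  68.9    0.9 -154.5] [[0.0, -0.96, -0.27], [1.0, 0.0, 0.0], [0.0, -0.27, 0.96]] 1.7083 312.4420069239261
```

View pics/w1.png

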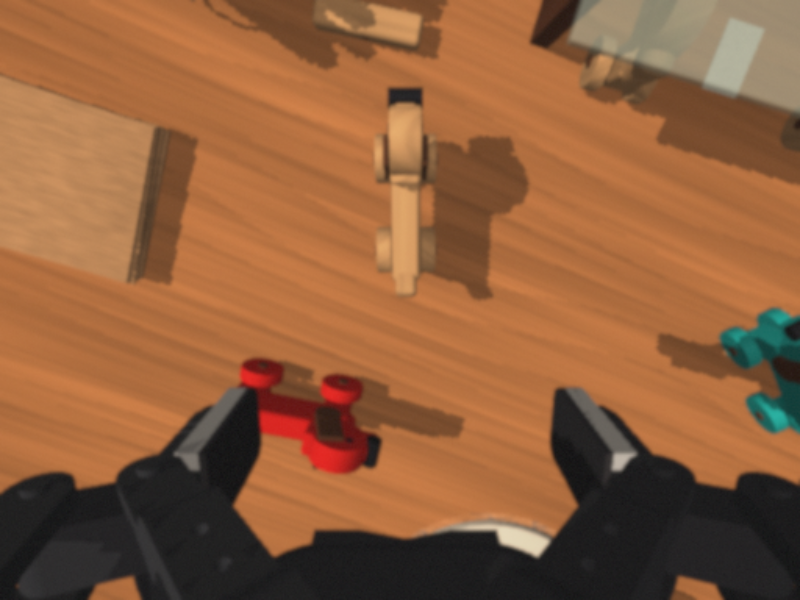

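```bash
python3 - <<'E'
from h import *
a=np.load("pics/w1.npz");c=dict(camera_matrix=a["K"],pose=a["P"]);W=cloud(c,a["d"])
m=np.zeros(W.shape[:2],bool);m[45:200,230:290]=1
q=W[m&(a["d"]>0)]
for lo,hi in((75,84),(82,90),(80,140),(25,50)):
    k=q[(q[:,2]>lo)&(q[:,2]<hi)];print(lo,hi,len(k),k.mean(0).round(1))
k=q[(q[:,2]>78)&(q[:,2]<92)]  # trunk top
r_=cv2.minAreaRect(q[q[:,2]>75][:,:2].astype(np.float32));print("rect>75",r_)
k=q[q[:,2]>75];vx=cv2.fitLine(k[:,:2].astype(np.float32),cv2.DIST_HUBER,0,.01,.01).ravel();print(vx,np.arctan2(vx[1],vx[0]))
w=q[(q[:,2]>12)&(q[:,2]<135)];print("rect all",cv2.minAreaRect(w[:,:2].astype(np.float32)))
th=np.arctan2(vx[1],vx[0]);th=th if vx[0]>0 else th+np.pi
f=np.array([np.cos(th),np.sin(th)]);n=np.array([-f[1],f[0]])
s=q[:,:2]@f
for z0,z1 in((12,50),(75,90),(88,100),(100,140)):
    kk=(q[:,2]>z0)&(q[:,2]<z1);print(z0,z1,np.percentile(s[kk],[0.5,2,50,98,99.5]).round(1),np.percentile((q[:,:2]@n)[kk],[1,50,99]).round(1))
print("f",f,th,"trunk z",np.percentile(q[(s>s.max()-0)&0==1,2],50) if 0 else "")
# nose & tail pixels, two views
from station import optics
A=np.load("pics/top0.npz")
sc=800/512
w=lambda u,v:((u+.5)/sc-.5,(v+.5)/sc-.5)
t=optics.calibration("top")
for nm,uw,ut in(("nose",(405,88),(217,279)),("tail",(404,293),(255,363))):
    print(nm,tri([ray(c,*w(*uw)),ray(t,*w(*ut))]))
E
```

```text
75 84 29 [420.7 284.7  81.8]
82 90 1089 [412.2 276.2  86.7]
80 140 2799 [446.7 290.8 103.4]
25 50 942 [420.9 279.7  39.7]
rect>75 ((437.9040222167969, 287.3082275390625), (160.8325653076172, 34.294532775878906), 21.85786247253418)
[9.2062557e-01 3.9044663e-01 4.4418359e+02 2.8988541e+02] 0.40111667
rect all ((438.01690673828125, 286.99664306640625), (161.0404815673828, 58.7468147277832), 22.708663940429688)
12 50 [442.9 444.9 478.4 566.4 568.1] [ 64.3  79.7 122.2]
75 90 [446.8 449.4 487.9 528.9 531.6] [ 82.2  93.4 106.4]
88 100 [435.  435.1 447.8 595.5 595.6] [ 78.6  93.  107.6]
100 140 [525.8 527.  557.2 593.7 595.2] [ 76.9  93.5 109.8]
f [0.92062557 0.39044663] 0.40111667 trunk z 
nose (array([511.01317885, 319.68828453,  89.88531863]), [np.float64(2.1479992962684973), np.float64(2.1479992962685053)])
tail (array([360.28042325, 255.63362906,  68.7225003 ]), [np.float64(0.6353709112810265), np.float64(0.6353709112810326)])
```

```bash
cat >> h.py <<'E'
TH=0.123;SO=np.array([664.2,60.3])
def st2w(x,y,z):
    c,s=np.cos(TH),np.sin(TH);return np.array([SO[0]+c*x-s*y,SO[1]+s*x+c*y,z])
E
python3 - <<'E'
from station import r,optics
from h import *
O=np.array([431.3,284.2]);a=0.399;f=np.array([np.cos(a),np.sin(a)])
g=O-35*f;D=down(a+np.pi);E_=down(TH+np.pi)
print(r.solve_ik([*g,62],D),r.solve_ik(st2w(-160,0,62),E_),r.solve_ik(st2w(-230,0,130),E_))
r.gripper_to(85)
r.move_to([*g,200],D)
r.movel([*g,62],vel=120,max_force=15)
r.gripper_to(15,effort=40)
s=r.get_state();print(s["position"],s["opening"],s["gripper_force"],s["contact_force"])
r.movel([*g,120],vel=100)
s=r.get_state();print(s["opening"],s["contact_force"],s["time_s"])
r.movel(st2w(-230,0,120),E_,vel=150)
p,d=optics.grab_frame("scene");cv2.imwrite("pics/s2.png",cv2.resize(p[100:300,180:440,::-1],(780,600),interpolation=cv2.INTER_CUBIC))
s=r.get_state();print(s["opening"],s["contact_force"],s["position"],s["time_s"])
E
```

```text
[ 4.35920017e-01  6.97115265e-02  1.86023399e+00 -4.44089210e-16
  1.21164714e+00 -1.53387631e+00] [-7.17561440e-02  1.20094397e-01  1.80470615e+00 -4.44089210e-16
  1.21679211e+00 -1.76555247e+00] [-1.03154581e-01 -9.12960792e-02  1.87133693e+00 -4.44089210e-16
  1.36155180e+00 -1.79695091e+00]
[399.14621945 270.68610146  62.18618781] 22.670368248795857 44.16086196899414 [-0.41023306  0.86530918  3.12461076]
22.63413312854671 [ 0.3272294  -0.50169044 -2.91032166] 7.3583
22.88714808401238 [-0.25558667 -0.30988887 -4.01083273] [435.87144443  32.5569305  119.99658683] 9.1667
```

View pics/s2.png

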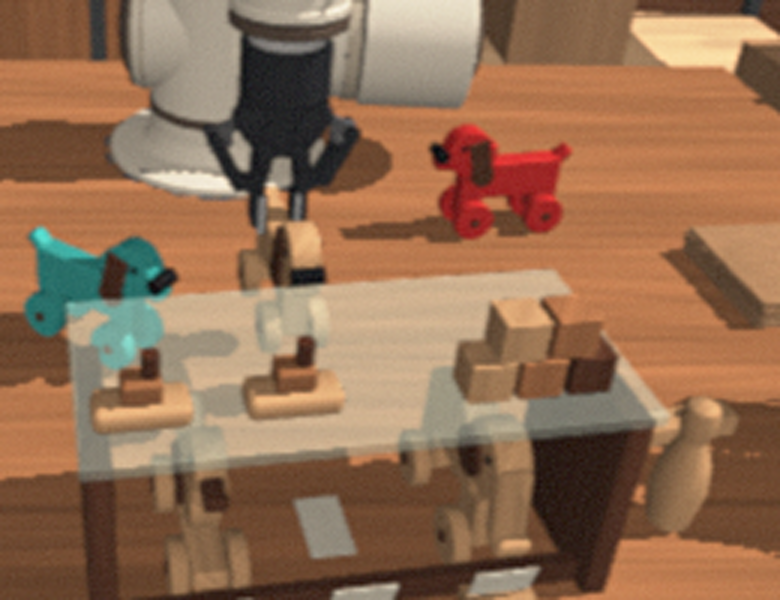

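The dog is held upright at (285,260) in the crop, nose towards the stand, clear of the turquoise dog. Now lower it, enter the mouth and set it down.

```bash
python3 - <<'E'
from station import r,optics
from h import *
r.movel(st2w(-230,0,68),vel=100)
r.movel(st2w(-162,0,68),vel=70)
print(r.movel(st2w(-162,0,59),vel=15,max_force=5))
s=r.get_state();print(s["position"],s["contact_force"])
r.gripper_to(60);r.wait(0.2)
s=r.get_state();print(s["opening"],s["contact_force"],s["time_s"])
r.movel(st2w(-162,0,190),vel=150)
# push orientation: 40 deg below horizontal, tool x up
t=np.radians(40);h=np.array([np.cos(TH),np.sin(TH),0]);u=np.array([0,0,1.])
z=np.cos(t)*h-np.sin(t)*u;x=np.sin(t)*h+np.cos(t)*u;P=np.stack([x,np.cross(z,x),z],1)
print("up",[r.solve_ik(st2w(X,0,Z),P) for X,Z in((-260,120),(-210,55),(-70,55))])
Q=P*np.array([-1,-1,1]);print("dn",[r.solve_ik(st2w(X,0,Z),Q) for X,Z in((-260,120),(-210,55),(-70,55))])
p,d=optics.grab_frame("scene");cv2.imwrite("pics/s3.png",cv2.resize(p[150:320,190:410,::-1],(770,595),interpolation=cv2.INTER_CUBIC))
p,d=optics.grab_frame("top");np.savez("pics/top3.npz",p=p,d=d)
cv2.imwrite("pics/t3.png",cv2.resize(p[62:182,150:310,::-1],(800,600),interpolation=cv2.INTER_CUBIC))
E
```

```text
True
[503.61026751  40.56244548  62.16910548] [0.53555624 0.06605788 5.38433728]
59.99527082119628 [ 0.71386932 -0.28448855  0.42995447] 12.05
up [None, array([-0.37369428, -0.42609799,  2.55977733,  1.10339862,  0.42124099,
        0.169925  ]), array([-0.1670087 , -0.0227712 ,  2.27326056,  1.39662425,  0.22429974,
       -0.0109662 ])]
dn [None, None, None]
```

View pics/s3.png

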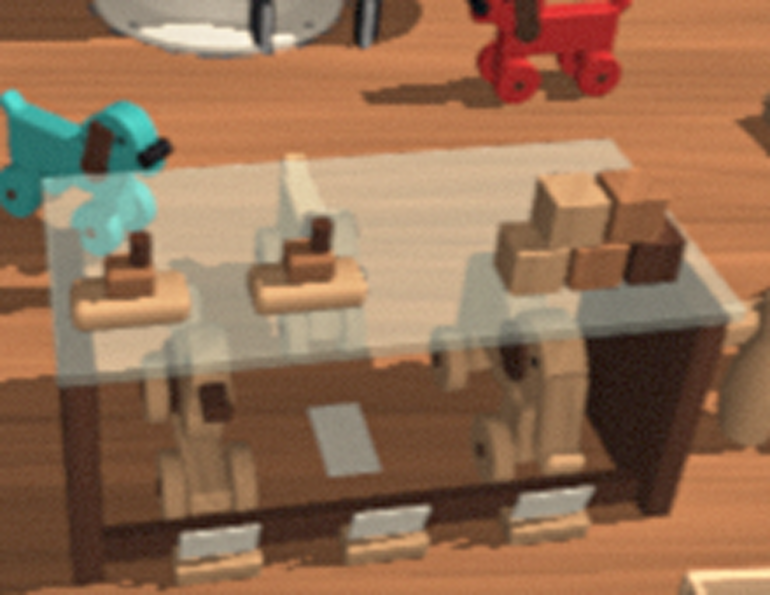

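The dog stands straight in the mouth (crop (310,250)), clear of both neighbours. Next I scan push tilts for reachability.

```bash
cat >> h.py <<'E'
def push(tdeg,roll=0):
    t=np.radians(tdeg);h=np.array([np.cos(TH),np.sin(TH),0]);u=np.array([0,0,1.])
    z=np.cos(t)*h-np.sin(t)*u;x=np.sin(t)*h+np.cos(t)*u;y=np.cross(z,x)
    c,s=np.cos(roll),np.sin(roll);return np.stack([c*x+s*y,-s*x+c*y,z],1)
E
python3 - <<'E'
from station import r
from h import *
for t in (30,35,40,45,50,55,60):
  for ro in (0,np.pi/2,-np.pi/2,np.pi):
    o=[]
    for X,Z in((-240,130),(-225,55),(-150,55),(-75,55)):
        q=r.solve_ik(st2w(X,0,Z),push(t,ro)); o.append(None if q is None else q.round(2).tolist())
    print(t,round(ro,2),*o)
E
```

```text
30 0 None None [-0.31, -0.16, 2.54, 2.12, 0.44, -0.82] [-0.2, 0.02, 2.38, 2.34, 0.4, -0.98]
30 1.57 None None [-0.31, -0.16, 2.54, 2.12, 0.44, 0.75] [-0.2, 0.02, 2.38, 2.34, 0.4, 0.59]
30 -1.57 None None [-0.31, -0.16, 2.54, 2.12, 0.44, -2.39] [-0.2, 0.02, 2.38, 2.34, 0.4, -2.55]
30 3.14 None None [-0.31, -0.16, 2.54, 2.12, 0.44, 2.32] [-0.2, 0.02, 2.38, 2.34, 0.4, 2.17]
35 0 None [-0.47, -0.49, 2.65, 1.35, 0.49, -0.13] [-0.29, -0.2, 2.49, 1.76, 0.34, -0.45] [-0.19, -0.02, 2.34, 1.99, 0.28, -0.62]
35 1.57 None [-0.47, -0.49, 2.65, 1.35, 0.49, 1.44] [-0.29, -0.2, 2.49, 1.76, 0.34, 1.12] [-0.19, -0.02, 2.34, 1.99, 0.28, 0.95]
35 -1.57 None [-0.47, -0.49, 2.65, 1.35, 0.49, -1.7] [-0.29, -0.2, 2.49, 1.76, 0.34, -2.02] [-0.19, -0.02, 2.34, 1.99, 0.28, -2.19]
35 3.14 None None [-0.29, -0.2, 2.49, 1.76, 0.34, 2.69] [-0.19, -0.02, 2.34, 1.99, 0.28, 2.53]
40 0 None [-0.42, -0.49, 2.59, 1.05, 0.47, 0.2] [-0.26, -0.22, 2.44, 1.28, 0.3, 0.05] [-0.17, -0.03, 2.28, 1.39, 0.23, -0.01]
40 1.57 None [-0.42, -0.49, 2.59, 1.05, 0.47, 1.77] [-0.26, -0.22, 2.44, 1.28, 0.3, 1.62] [-0.17, -0.03, 2.28, 1.39
[... 2075 characters left out ...]
, -2.14] [-0.12, -0.01, 2.1, 0.31, 0.47, -2.05]
60 0 [-0.26, -0.5, 2.25, 0.24, 0.91, 1.09] [-0.24, -0.35, 2.34, 0.28, 0.68, 1.03] [-0.16, -0.15, 2.19, 0.25, 0.61, 1.12] [-0.11, 0.02, 2.03, 0.21, 0.59, 1.19]
60 1.57 [-0.26, -0.5, 2.25, 0.24, 0.91, 2.66] [-0.24, -0.35, 2.34, 0.28, 0.68, 2.6] [-0.16, -0.15, 2.19, 0.25, 0.61, 2.69] [-0.11, 0.02, 2.03, 0.21, 0.59, 2.76]
60 -1.57 [-0.26, -0.5, 2.25, 0.24, 0.91, -0.48] [-0.24, -0.35, 2.34, 0.28, 0.68, -0.54] [-0.16, -0.15, 2.19, 0.25, 0.61, -0.45] [-0.11, 0.02, 2.03, 0.21, 0.59, -0.38]
60 3.14 [-0.26, -0.5, 2.25, 0.24, 0.91, -2.05] [-0.24, -0.35, 2.34, 0.28, 0.68, -2.11] [-0.16, -0.15, 2.19, 0.25, 0.61, -2.02] [-0.11, 0.02, 2.03, 0.21, 0.59, -1.95]
```

View pics/t3.png

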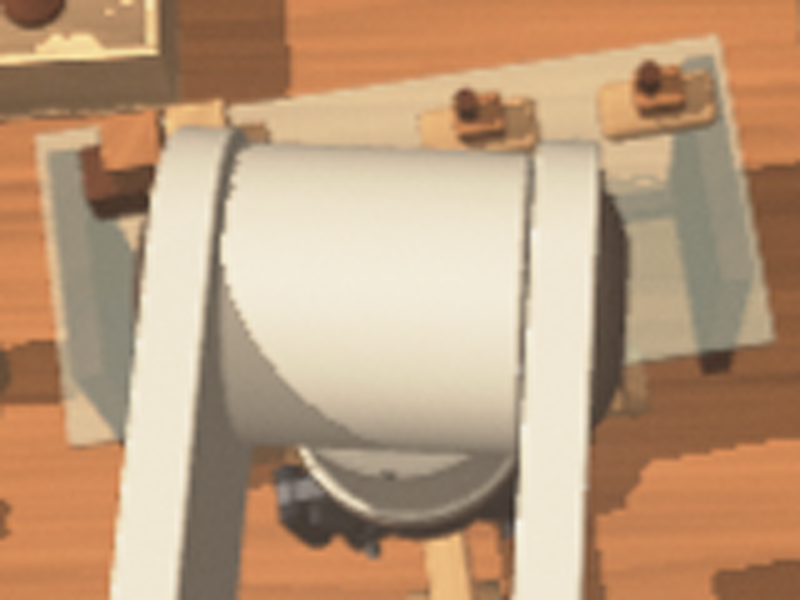

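The top view is blocked by the arm, but the scene view was clear. I'll push at 50° tilt with the camera on the lower side, so the gripper body stays outside the glass edge.

```bash
python3 - <<'E'
from station import r,optics
from h import *
P=push(50,np.pi)
r.gripper_to(0)
r.movel(st2w(-235,0,190),vel=150)
r.move_to(st2w(-240,0,125),P)
r.movel(st2w(-228,0,53),vel=80)
s=r.get_state();print(s["position"],s["joint_positions"],s["opening"],s["time_s"])
f0=s["contact_force"]
print(r.movel(st2w(-185,0,53),vel=20,max_force=5))
s=r.get_state();print(s["position"],s["contact_force"]-f0,s["time_s"])
p,d=optics.grab_frame("scene");cv2.imwrite("pics/s4.png",cv2.resize(p[130:320,190:430,::-1],(758,600),interpolation=cv2.INTER_CUBIC))
E
```

```text
[438.16481914  32.3009406   53.45971419] [-0.32108533 -0.44480072  2.47077201  0.56847133  0.53887437 -2.42192359] 0.15073352472871077 16.275
False
[480.56076425  37.60186413  53.02087841] [ 0.0636841  -0.15447354 -0.84107784] 18.575
```

View pics/s4.png

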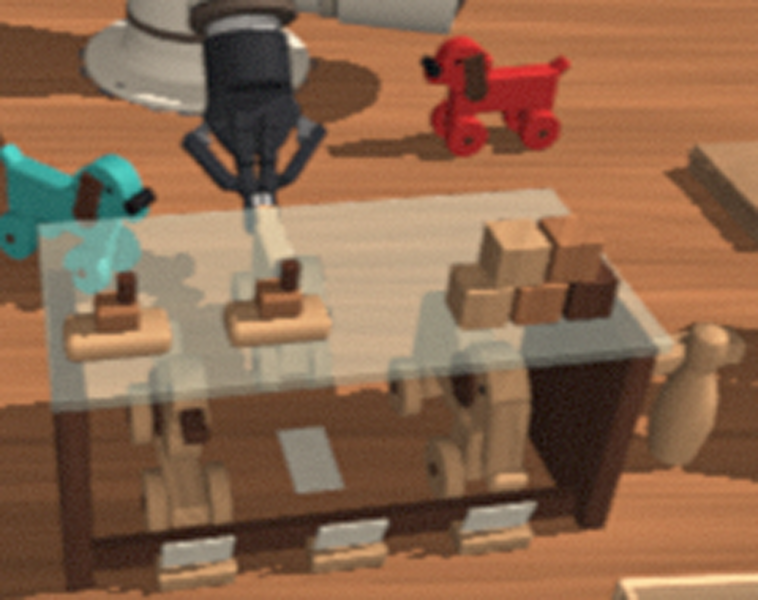

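The tool is behind the dog at (262,200), straight and clear of the neighbours. Continue the push.

```bash
python3 - <<'E'
from station import r,optics
from h import *
print(r.movel(st2w(-90,0,53),vel=25,max_force=6))
s=r.get_state();print(s["position"],s["contact_force"],s["time_s"])
print(r.movel(st2w(-66,0,53),vel=10,max_force=4))
s=r.get_state();d=s["position"][:2]-SO;print("stand x",d@[np.cos(TH),np.sin(TH)],s["contact_force"],s["time_s"])
r.wait(.2)
p,d=optics.grab_frame("scene");cv2.imwrite("pics/s5.png",cv2.resize(p[150:320,190:410,::-1],(770,595),interpolation=cv2.INTER_CUBIC))
E
```

```text
False
[574.85777683  49.25533163  52.99901023] [-0.72032195  0.748276    0.02869669] 22.575
False
stand x -65.99387156421875 [-0.92582356  0.20967925 -0.51122795] 25.125
```

View pics/s5.png

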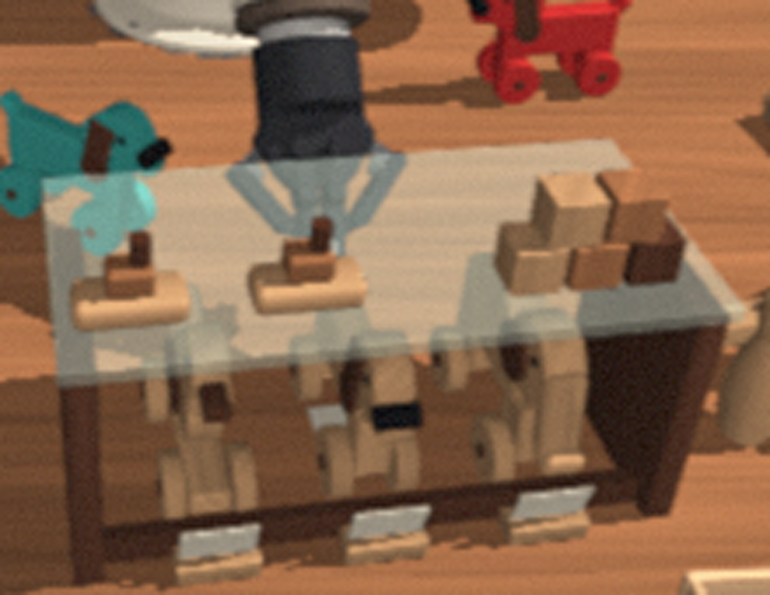

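The dog is almost in, nose at (397,415), and has not yet reached the strip. Push on gently.

```bash
python3 - <<'E'
from station import r,optics
from h import *
print(r.movel(st2w(-52,0,53),vel=8,max_force=4))
s=r.get_state();d=s["position"][:2]-SO;print("stand x",d@[np.cos(TH),np.sin(TH)],s["contact_force"],s["time_s"])
p,d=optics.grab_frame("scene");cv2.imwrite("pics/s6.png",cv2.resize(p[230:310,230:370,::-1],(800,457),interpolation=cv2.INTER_CUBIC))
E
```

```text
True
stand x -59.379019945159484 [-3.56211199 -1.13286188  1.87247734] 26.3417
```

View pics/s6.png

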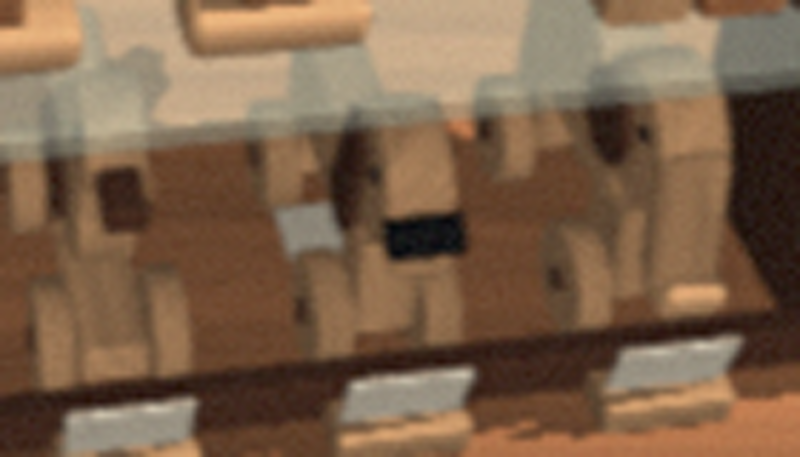

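Front wheels now meet the strip, with both wheel bottoms at about v=350 and the force stop at -59 mm. I'll back off straight and check numerically.

```bash
python3 - <<'E'
from station import r,optics
from h import *
r.movel(st2w(-150,0,60),vel=60)
r.movel(st2w(-235,0,120),vel=120)
r.move_j([0.9,-0.3,1.6,0,1.5,-0.5])
print(r.get_state()["time_s"],r.get_state()["position"])
s=optics.calibration("scene");t=optics.calibration("top")
c,n=np.cos(TH),np.sin(TH)
def loc(q): d=np.asarray(q)[:2]-SO; return (c*d[0]+n*d[1]).round(1),(-n*d[0]+c*d[1]).round(1)
S=lambda u,v:(230+u*140/800,230+v*80/457)
for z in(85,91): print("nose",loc(at_z(s,*S(427,232),z)))
print("wheels",[loc(at_z(s,*S(*q),3)) for q in((325,355),(442,347))])
p,d=optics.grab_frame("top");cv2.imwrite("pics/t7.png",cv2.resize(p[62:162,150:310,::-1],(800,500),interpolation=cv2.INTER_CUBIC))
E
```

```text
30.8667 [232.87177613 416.28546393 367.65911733]
nose (np.float64(69.6), np.float64(10.5))
nose (np.float64(75.3), np.float64(8.1))
wheels [(np.float64(48.2), np.float64(-14.6)), (np.float64(50.6), np.float64(30.7))]
```

View pics/t7.png

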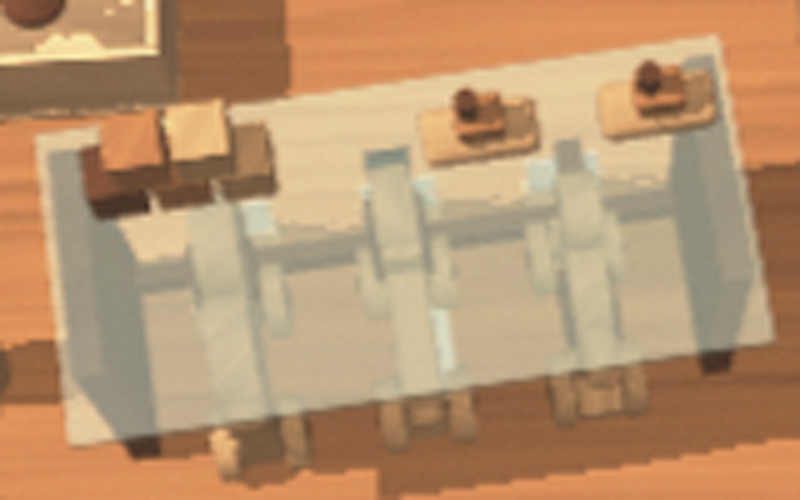

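```bash
python3 - <<'E'
from station import optics
from h import *
t,s=optics.calibration("top"),optics.calibration("scene")
c,n=np.cos(TH),np.sin(TH)
def loc(q): d=np.asarray(q)[:2]-SO; return [round(c*d[0]+n*d[1],1),round(-n*d[0]+c*d[1],1)]
T=lambda u,v:(150+(u+.5)/5-.5,62+(v+.5)/5-.5)
S=lambda u,v:(230+u*140/800-.5,230+v*80/457-.5)
for nm,q,z in(("nose",(386,150),95),("neckL",(372,250),100),("neckR",(422,255),100),("trunk L",(397,370),86),("trunk R",(438,365),86),("fwL",(357,285),38),("fwR",(457,280),38),("rwL",(381,405),38),("rwR",(474,395),38),("rear bottom wL",(397,450),15),("rear bottom wR",(463,440),15)):
    print(nm,loc(at_z(t,*T(*q),z)))
print("duck",[loc(at_z(t,*T(*q),z)) for q,z in(((570,145),100),((556,415),15),((640,408),15))])
x,e=tri([ray(t,*T(386,150)),ray(s,*S(427,215))]);print("nose tri",loc(x),x[2],e)
p,d=optics.grab_frame("top");g=cv2.cvtColor(p,cv2.COLOR_RGB2GRAY)
o,_=optics.grab_frame("scene");cv2.imwrite("pics/s8.png",cv2.resize(o[170:310,230:410,::-1],(770,599),interpolation=cv2.INTER_CUBIC))
E
```

```text
nose [np.float64(92.2), np.float64(1.7)]
neckL [np.float64(31.2), np.float64(17.5)]
neckR [np.float64(24.0), np.float64(-10.0)]
trunk L [np.float64(-36.3), np.float64(13.6)]
trunk R [np.float64(-36.9), np.float64(-9.7)]
fwL [np.float64(36.2), np.float64(31.5)]
fwR [np.float64(30.2), np.float64(-27.7)]
rwL [np.float64(-39.7), np.float64(27.3)]
rwR [np.float64(-41.9), np.float64(-27.6)]
rear bottom wL [np.float64(-61.3), np.float64(22.6)]
rear bottom wR [np.float64(-61.2), np.float64(-17.2)]
duck [[np.float64(76.7), np.float64(-102.5)], [np.float64(-54.2), np.float64(-74.4)], [np.float64(-57.6), np.float64(-124.7)]]
nose tri [np.float64(85.0), np.float64(1.8)] 110.73744091319205 [np.float64(0.39152695040525826), np.float64(0.3915269504052556)]
```

View pics/s8.png

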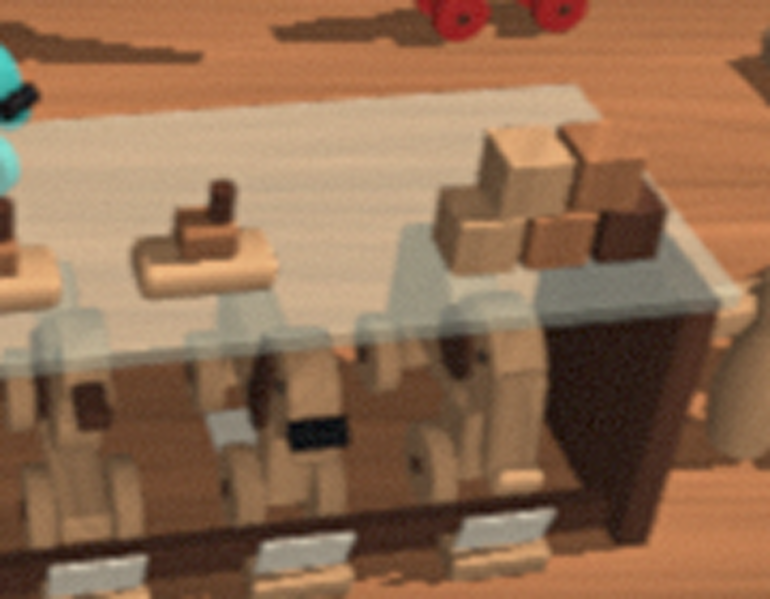

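The dog sits at about x 0 to 2 mm, y about 1 mm and nearly straight, with the wheels at the strip and the neighbours unmoved. Handing in.

```bash
python3 -c "
from station import order
print(order.finish_job())"
```

```text
the job is handed in; nothing more can be done
None
```

The dog is back in the middle place, nose to the customers' side and front wheels against the stop strip; my last check put it within about 2 mm of centre and nearly straight, with the neighbours unmoved, and the job is handed in (no verdict came back).

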